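Load the varnish shaker and start its red programme

TASK

Get the bottle shaker going: swing its retaining arm well open, take the orange sanding block out of its lane and lay it in the steel dish, and stand every varnish bottle on the table upright in the lane, clear of the front edge. Then swing the arm back across in front of the bottles until it snaps home, and last of all turn the selector so that its pointer clicks in at the red tab. Do not knock any bottle over, and leave the cream tube, the scissors and the spray bottle where they are.

Things in the scene. Friction and masses are not known exactly. Their poses are not given: they have to be found in the camera images.
- shaker: bottle shaker, low white machine fixed to the table; origin on the table under the middle of its lane; x away from the robot's side, y along the lane towards the arm's hinge. Housing 120 mm (x from -60 to 60) by 335 mm (y from -210 to 125), top at z 30 mm. On top: the lane, at its +y end the hinge of the arm, at its -y end the control panel with the selector
- lane (a point): middle of the lane's floor (black strip on the housing, 30 mm above the table), axes as the shaker's. The lane runs from y -90 to 90 and x -24 to 24 mm; rear fence at x 24 to 32 and end cheeks beyond y -90 and 90 rise 22 mm above the floor; the front (-x) is open until the arm closes it
- gate (a joint): retaining arm, steel bar 10 mm thick, z 45 to 57 mm, swinging level on an upright hinge. 0 rad = wide open (60 degrees out in front), 1.05 = home across the lane's front (as found); grows counter-clockwise from above. Stays where left below 0.4; above, a spring resists up to 0.8, then snaps it home and holds it (3 N at the post is enough). Clears bottles with lane x above -10 mm
- gate_hinge (a point): on the upright hinge axis of the arm, 51 mm above the table, at x -31, y +106 mm of the shaker
- gate_post (a point): the arm's red upright round handle post, 14 mm in diameter, 205 mm from the hinge axis, its top 108 mm above the table; this point is on its axis 90 mm above the table. Free to be pinched from above or pushed above z 57
- selector (a joint): the shaker's four-position selector knob on the control panel; 0 = off (pointer on the white dot), grows clockwise from above; detents at 0, 0.667, 1.333 and 2.0 rad, into which it snaps, with crests halfway between (torque up to about 0.09 N m). Limits -0.05 and 2.05
- selector_grip (a point): on the knob's upright axis, 61 mm above the table. Grip is a black bar 14 mm wide, 48 mm long, z 40 to 70 mm above the table, standing on a 48 mm round skirt; this frame's x is along the bar towards the pointing end (white line on top), y across it
- selector_tip (a point): point on the pointer's line, 45 mm from the knob's axis, close above the panel: it lies over a tab when the pointer points at it
- tab_red: red round tab 12 mm across, 4 mm high, fixed on the panel 45 mm from the knob's axis, at one of the detents 0.667, 1.333 or 2.0 (varies); origin in the middle of its underside
- tab_yellow: yellow tab, as the red one, at another detent
- tab_blue: blue tab, as the red one, at another detent
- varnish_0: varnish bottle (red glass, black cap), 72 mm high; glass up to 31 mm wide and 40 mm high, above it the round cap 13 mm in diameter, height 40 to 72; origin in the middle of its underside, z up. Stands on the table at the right. 55 g. May be absent
- varnish_1: varnish bottle (pink glass, white cap), 72 mm high; glass up to 31 mm wide and 40 mm high, above it the round cap 13 mm in diameter, height 40 to 72; origin in the middle of its underside, z up. Stands on the table at the right. 55 g. May be absent
- varnish_2: varnish bottle (dark purple glass, beige cap), 72 mm high; glass up to 31 mm wide and 40 mm high, above it the round cap 13 mm in diameter, height 40 to 72; origin in the middle of its underside, z up. Stands on the table at the right. 55 g. May be absent
- varnish_4: varnish bottle (teal glass, white cap), 72 mm high; glass up to 31 mm wide and 40 mm high, above it the round cap 13 mm in diameter, height 40 to 72; origin in the middle of its underside, z up. Stands on the table at the right. 55 g. May be absent
- orange_buffer: orange sanding block 28 (x) x 50 (y) x 16 (z) mm, 30 g, origin in the middle of its underside; left lying in the lane with its length about along it
- steel_dish: round steel dish, loose, 102 mm across the rim, 18 mm high, flat floor about 72 mm across and 2 mm thick, origin in the middle of its underside; on the table at the left
- cream_tube: bystander: cream tube standing on its cap, 35x40x106 mm, origin in the middle of its underside
- scissors: bystander: small scissors with black bows lying flat, 70x136x8 mm, origin in the middle of the underside
- spray_bottle: bystander: light blue spray bottle, 39x39x123 mm, origin in the middle of its underside

How it is judged (in metres and radians):
On the way, in this order (a step that is already met when the one before it is completed fails the run):
1. the retaining arm is swung open (joint below 0.45 rad) (value of joint gate below 0.45 rad), for 0.2 s.
2. the sanding block lies in the dish and every bottle stands upright in the lane, let go (horizontal distance between orange_buffer and steel_dish below 0.035 m and height (world z) of orange_buffer below 0.03 m and x of varnish_0 in the frame of shaker between -0.016 and 0.016 m and y of varnish_0 in the frame of shaker between -0.082 and 0.082 m and z of varnish_0 in the frame of shaker between 0.024 and 0.036 m and angle between each of varnish_0, varnish_1, varnish_2, varnish_4's own z axis and vertical below 0.1 rad and linear speed of each of varnish_0, varnish_1, varnish_2, varnish_4 below 0.03 m/s and x of varnish_1 in the frame of shaker between -0.016 and 0.016 m and y of varnish_1 in the frame of shaker between -0.082 and 0.082 m and z of varnish_1 in the frame of shaker between 0.024 and 0.036 m and x of varnish_2 in the frame of shaker between -0.016 and 0.016 m and y of varnish_2 in the frame of shaker between -0.082 and 0.082 m and z of varnish_2 in the frame of shaker between 0.024 and 0.036 m and x of varnish_4 in the frame of shaker between -0.016 and 0.016 m and y of varnish_4 in the frame of shaker between -0.082 and 0.082 m and z of varnish_4 in the frame of shaker between 0.024 and 0.036 m and contact force between the fingers and varnish_0 below 0.2 N and contact force between the fingers and varnish_1 below 0.2 N and contact force between the fingers and varnish_2 below 0.2 N and contact force between the fingers and varnish_4 below 0.2 N), for 0.2 s.
3. the retaining arm is swung home (joint above 0.98 rad) (value of joint gate above 0.98 rad), for 0.2 s.
4. the selector's pointer is at the red tab (within 8 mm) (horizontal distance between selector_tip and tab_red below 0.008 m and velocity of joint selector between -0.2 and 0.2 rad/s), for 0.2 s.
At the end, for the whole second after the job is handed in: Block in the dish (centres within 35 mm, underside below 30 mm); every bottle present upright (0.1 rad) and at rest on the lane floor, within 16 mm of the lane's middle line and 82 mm of its middle; arm above 0.98 rad; selector_tip within 8 mm of the red tab (horizontal distance between orange_buffer and steel_dish below 0.035 m and height (world z) of orange_buffer below 0.03 m and x of varnish_0 in the frame of shaker between -0.016 and 0.016 m and y of varnish_0 in the frame of shaker between -0.082 and 0.082 m and z of varnish_0 in the frame of shaker between 0.024 and 0.036 m and angle between each of varnish_0, varnish_1, varnish_2, varnish_4's own z axis and vertical below 0.1 rad and linear speed of each of varnish_0, varnish_1, varnish_2, varnish_4 below 0.03 m/s and x of varnish_1 in the frame of shaker between -0.016 and 0.016 m and y of varnish_1 in the frame of shaker between -0.082 and 0.082 m and z of varnish_1 in the frame of shaker between 0.024 and 0.036 m and x of varnish_2 in the frame of shaker between -0.016 and 0.016 m and y of varnish_2 in the frame of shaker between -0.082 and 0.082 m and z of varnish_2 in the frame of shaker between 0.024 and 0.036 m and x of varnish_4 in the frame of shaker between -0.016 and 0.016 m and y of varnish_4 in the frame of shaker between -0.082 and 0.082 m and z of varnish_4 in the frame of shaker between 0.024 and 0.036 m and value of joint gate above 0.98 rad and horizontal distance between selector_tip and tab_red below 0.008 m); the robot touches nothing.
It fails at once if the cream tube is moved more than 25 mm (distance of cream_tube from where it was at the start of the episode above 0.025 m).
It fails at once if the scissors is moved more than 25 mm (distance of scissors from where it was at the start of the episode above 0.025 m).
It fails at once if the spray bottle is moved more than 25 mm (distance of spray_bottle from where it was at the start of the episode above 0.025 m).
It fails at once if a varnish bottle is knocked over (tilted more than 0.9 rad) (angle between any of varnish_0, varnish_1, varnish_2, varnish_4's own z axis and vertical above 0.9 rad).
Of varnish_0, varnish_1, varnish_2, varnish_4 only 3 to 4 are there at a start; the rules pass over those that are not, and their reading is None.
At some moment in a run one of steel_dish may be knocked a few centimetres aside while the robot is not near it.
It also fails if it takes over 208 s, if anything falls off the work surface, if the arm or the gripper's body presses on something with over 40 N, if the wrist force passes 120 N, or if a joint passes its speed limit or range.

ROBOT

A 6-joint arm with a two-finger parallel gripper is mounted at the origin on a cart in front of the work surface, level with it; the furniture and walls round the work are solid. World frame = base frame: x ahead of the robot, y to its left, z up, the work surface at z = 0. Lengths are in mm, angles in degrees, forces in N, time in s.
With the tool pointing down it reaches from about 300 to 875 mm from the base axis. Payload 6.4 kg.
Tool frame: the origin (TCP) lies at the very end of the fingers, on their centre line; the grasp point (between the pads) lies 19 mm behind it; z points along the fingers, y is the line along which they close (so a half turn about z gives the same grasp; the last joint's range is limited). The gripper opens to 85 mm and grips with 20 to 120 N. Pads are 22 mm wide; open, the fingers measure 114 mm over their backs; the gripper's body (76 mm by 85 mm) begins 54 mm behind the grasp point. The pads swing forward as they close: fully open they stand 13 mm farther back than shut.
Start: joints at [52.065, 10.359, 92.074, -0, 77.567, -11.82], TCP at [253.095, 516.318, 231.288] pointing down, gripper open.
Joint ranges: [-171.53, 171.53], [-51.25, 118.39], [17.06, 147.69], [-65.23, 245.23], [0, 150.52], [-178.68, 178.68]. Speed limits (degrees/s): [147.25, 147.25, 172.46, 180, 180, 180].

INTERFACE

Orientations are given as a 3x3 rotation matrix whose columns are the frame's x, y, z axes.
In Python, from workcell import arm, cams, kinematics gives the robot as it stands (arm), with the cameras (cams) and the kinematics (kinematics). Calls block until the motion is done:
- arm.move_ptp(position, orientation): joint-space move of the TCP to a pose.
- arm.move_straight(position, v=150, ori=None): straight line of the TCP; ori=None keeps the orientation; v is the mean speed in mm/s.
- arm.move_j(angles): joint-space move.
- arm.set_gripper(opening, effort=None): opening from 0.0 (shut) to 1.0 (fully open); effort is the grip in N (None keeps the last); returns when the fingers have stopped.
- arm.hold(seconds).
- kinematics.inverse_kinematics(position, orientation): joint angles nearest the present ones, or None.
- cams.capture(name): name is "side" or "top" or "wrist"; returns a dict with "frame" (420x560x3 uint8, red, green, blue), "camera_matrix" (3x3 intrinsics, pixels), "R" (3x3) and "t" (3): a world point X has camera coordinates R X + t; the wrist camera has in their place "tool_from_camera" (4x4, takes a point from camera to tool coordinates, whose origin is the TCP and whose axes are the flange's). Camera axes: x right, y down, z forward; pixel columns grow to the right and rows downward; lengths in mm; the calibration is good to about 2 mm. A picture is of the moment at which its call begins: read the wrist's pose just before it. There is no depth.
A pose or a line that the arm cannot do raises arm.Unreachable and nothing moves.
- arm.finish_job(): hands the job in; it is judged then, once.
Readings, each from a call of its own:
- arm.read_time(): time.
- arm.read_qpos(): joint angles.
- arm.read_dq(): joint speeds.
- arm.read_tau(): joint torques, N m.
- arm.read_position(): TCP position.
- arm.read_tool_rot(): TCP orientation.
- arm.read_ft_force(): force on the tool from outside, world axes, zero at the start.
- arm.read_torque(): the same for the moment, N m.
- arm.read_opening(): opening from 0.0 (shut) to 1.0 (fully open).
- arm.read_grip_force(): force on a finger pad.
Only numpy, scipy, OpenCV 4.12 (cv2) and the standard library are available. Lean on these libraries where they do the work, as an engineer would, in place of code of your own. Each camera call takes 0.05 s, during which the arm holds its last target. There are 200 camera calls.

## Working session

There is one attempt and no reset: what is moved stays moved. The work goes in short steps, each a Python script; the robot and the scene stay as the last script left them, time stands still between calls to the robot, and variables do not carry over. Pictures are saved under pics/ and viewed, at most 14 in all, crops included, and the job is handed in when it is done.

```bash
mkdir -p pics; ls
cat > h.py <<'E'
import numpy as np, cv2
from workcell import arm, cams, kinematics
def save(c,n): cv2.imwrite(f'pics/{n}.png',c['frame'][:,:,::-1])
def ray(c,uv,z,pose=None):
    K=np.array(c['camera_matrix']); d=np.linalg.inv(K)@np.array([uv[0],uv[1],1.])
    if 'R' in c and c.get('R') is not None:
        R=np.array(c['R']);o=-R.T@np.array(c['t']);w=R.T@d
    else:
        T=np.array(c['tool_from_camera']);P,Rt=pose
        o=Rt@T[:3,3]+P; w=Rt@T[:3,:3]@d
    return o+w*(z-o[2])/w[2]
def proj(c,X):
    p=np.array(c['camera_matrix'])@(np.array(c['R'])@np.array(X,float)+np.array(c['t'])); return p[:2]/p[2]
def down(a):  # tool y (closing line) at angle a deg in world
    a=np.radians(a); y=np.array([np.cos(a),np.sin(a),0]); z=np.array([0,0,-1.]); return np.column_stack([np.cross(y,z),y,z])
E
python3 - <<'E'
from h import *
print(arm.read_position(),arm.read_tool_rot())
for n in('top','side'):
    c=cams.capture(n); save(c,n+'0'); print(n,c['camera_matrix'],c['R'],c['t'])
E
```

```text
pics
workcell.py
[252.75230274 515.85099359 230.38384686] [[-8.97903945e-01  4.40190090e-01 -1.09095858e-03]
 [ 4.40191287e-01  8.97902946e-01 -1.38894116e-03]
 [ 3.68176789e-04 -1.72736621e-03 -9.99998440e-01]]
top [[434.30581038   0.         274.50822095]
 [  0.         434.30581038 208.07903183]
 [  0.           0.           1.        ]] [[ 0.02326792 -0.9996966   0.00808164]
 [-0.98317312 -0.02434693 -0.18104653]
 [ 0.18118836 -0.00373308 -0.98344133]] [ -67.26360422  538.434025   1103.43860676]
side [[383.61637915   0.         282.47305656]
 [  0.         383.61637915 211.85193148]
 [  0.           0.           1.        ]] [[ 0.87592349 -0.48244043  0.00304368]
 [-0.15779388 -0.2924425  -0.94317468]
 [ 0.4559157   0.82566859 -0.3322834 ]] [-503.04429479  174.16812024  868.52174384]
```

View pics/top0.png

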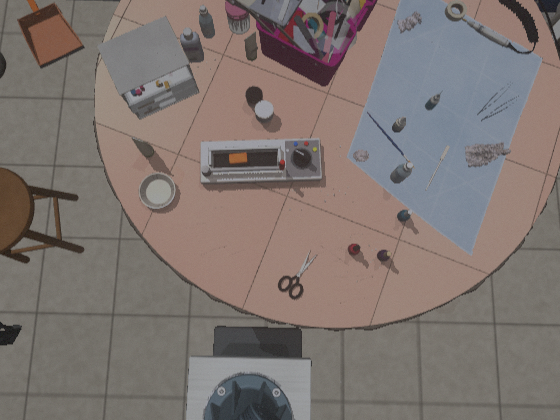

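View pics/side0.png

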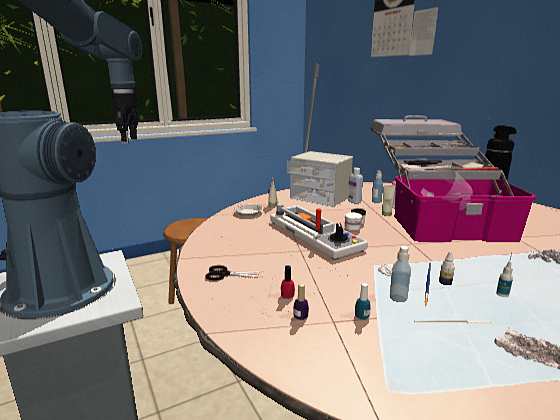

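The top view shows the shaker (201–324, 139–183) with its panel on the right. The dish is at (158,191), the bottles are red (354,249), purple (383,256) and teal (404,215), and the scissors are at (297,277). There's no pink bottle. Next I'll take close-ups with the wrist camera.

Run:
```python
from h import *
c=cams.capture('top')
for n,uv,z in [('hin',(207,170),51),('post',(282,164),108),('knob',(302,157),70),('block',(238,158),46),('dish',(158,191),10),('red',(354,249),36),('pur',(383,256),36),('teal',(404,215),36),('c1',(201,141),30),('c2',(321,139),30),('c3',(324,178),30),('c4',(203,183),30)]:
    print(n,ray(c,uv,z).round(0))
def look(x,y,z,name,a=90):
    arm.move_ptp([x,y,z],down(a)); arm.hold(.3)
    p=arm.read_position(),arm.read_tool_rot(); w=cams.capture('wrist'); save(w,name)
    np.save(f'pics/{name}.npy',{'c':w,'p':p},allow_pickle=True); return w
s=ray(c,(262,160),30)
w=look(s[0]-60,s[1],330,'w_sh'); print(w['tool_from_camera'],w['camera_matrix'])
b=ray(c,(380,240),30)
look(b[0]-60,b[1],330,'w_bo')
print(arm.read_time())
```

```text
hin [639. 130.  51.]
post [645. -71. 108.]
knob [ 676. -124.   70.]
block [676.  48.  46.]
dish [587. 268.  10.]
red [ 438. -267.   36.]
pur [ 421. -343.   36.]
teal [ 532. -402.   36.]
c1 [728. 154.  30.]
c2 [ 742. -179.   30.]
c3 [ 631. -188.   30.]
c4 [608. 142.  30.]
[[ 6.51425288e-04 -9.47733154e-01 -3.19063385e-01  8.07790954e+01]
 [ 9.99999152e-01  2.57517409e-04  1.27675869e-03 -1.66834144e+00]
 [-1.12786216e-03 -3.19063946e-01  9.47732518e-01 -1.42115014e+02]
 [ 0.00000000e+00  0.00000000e+00  0.00000000e+00  1.00000000e+00]] [[290.8744911    0.         278.40696174]
 [  0.         290.8744911  211.59334663]
 [  0.           0.           1.        ]]
4.6083
```

View pics/w_sh.png

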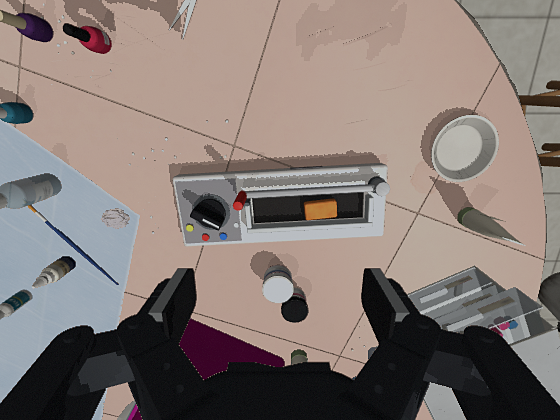

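View pics/w_bo.png

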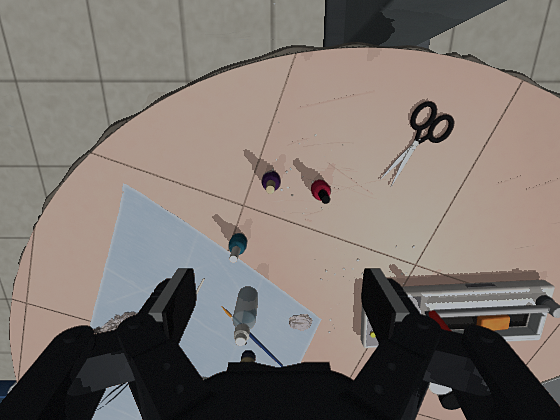

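The wrist view shows the hinge at (378,187), post (240,200), knob (208,213), block (320,209) and dish (465,147). The tabs are yellow (190,228), red (205,237) and blue (223,237). In the second view, purple is at (271,180), red at (321,188) and teal at (237,243). I'll measure these with colour masks.

```bash
cat >> h.py <<'E'
def load(n):
    d=np.load(f'pics/{n}.npy',allow_pickle=True).item(); return d['c'],d['p']
def look(x,y,z,name,a=90):
    arm.move_ptp([x,y,z],down(a)); arm.hold(.4)
    p=arm.read_position(),arm.read_tool_rot(); w=cams.capture('wrist'); save(w,name)
    np.save(f'pics/{name}.npy',{'c':w,'p':p},allow_pickle=True); return w,p
def blobs(c,lo,hi,roi=(0,0,560,420),amin=8):
    x0,y0,x1,y1=roi; hsv=cv2.cvtColor(c['frame'],cv2.COLOR_RGB2HSV)[y0:y1,x0:x1]
    m=cv2.inRange(hsv,np.array(lo),np.array(hi)) if lo[0]<=hi[0] else cv2.inRange(hsv,np.array(lo),np.array((179,)+tuple(hi[1:])))|cv2.inRange(hsv,np.array((0,)+tuple(lo[1:])),np.array(hi))
    n,l,s,ce=cv2.connectedComponentsWithStats(m)
    return sorted([(int(s[i,4]),(ce[i]+[x0,y0]).round(1),(s[i,:4]+[x0,y0,0,0]).tolist(),(l==i)) for i in range(1,n) if s[i,4]>=amin],key=lambda q:-q[0])
E
python3 - <<'E'
from h import *
c,p=load('w_sh')
R=(165,155,400,250)
for n,lo,hi,z,roi in [('orange',(8,150,120),(22,255,255),46,R),('red',(170,120,60),(6,255,255),4+30,R),('yel',(24,90,80),(36,255,255),34,R),('blue',(100,100,60),(125,255,255),34,R)]:
    for b in blobs(c,lo,hi,roi)[:3]: print(n,b[:3],ray(c,b[1],z,p).round(1))
cv2.imwrite('pics/crop_sh.png',cv2.resize(c['frame'][150:255,165:400,::-1],None,fx=3.4,fy=3.4,interpolation=cv2.INTER_CUBIC))
E
```

```text
orange (514, array([320.6, 209.9]), [305, 201, 32, 19]) [677.1  47.7  46. ]
red (177, array([239.5, 200.6]), [233, 191, 14, 20]) [665.8 -78.4  34. ]
red (39, array([204.8, 237. ]), [202, 234, 7, 7]) [ 728.  -137.8   34. ]
yel (41, array([189.2, 227.7]), [186, 225, 8, 7]) [ 711.6 -161.7   34. ]
blue (40, array([222.8, 236.2]), [220, 233, 7, 7]) [ 726.5 -108.2   34. ]
```

View pics/crop_sh.png

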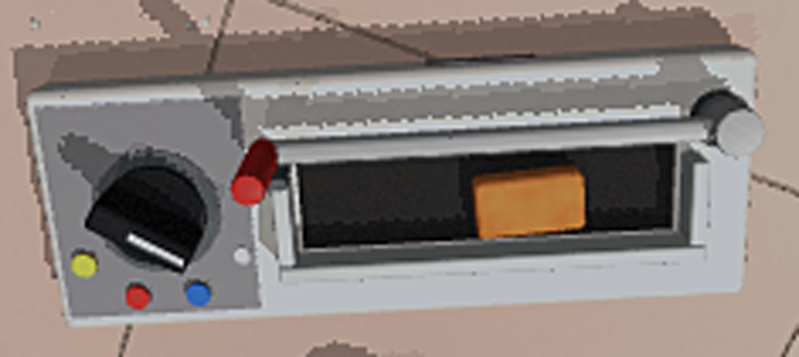

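The crop shows the knob pointing right and down at the white dot (241,256). Going clockwise from there come blue, red and yellow, so red is the second detent (1.333 rad). I'll fit the shaker frame from its corners and the tab circle.

Run:
```python
from h import *
from scipy.optimize import least_squares
c,p=load('w_sh')
C=lambda u,v:(165+u/3.4-.35,150+v/3.4-.35)
cor=[ray(c,C(*q),30,p)[:2] for q in [(28,93),(755,48),(743,291),(70,324)]]
loc=np.array([(-60,-210),(-60,125),(60,125),(60,-210)],float)
def T(q,l): a=q[2]; return q[:2]+l@np.array([[np.cos(a),np.sin(a)],[-np.sin(a),np.cos(a)]])
r=least_squares(lambda q:(T(q,loc)-cor).ravel(),[676,20,0]); print('shaker',r.x,'yaw',np.degrees(r.x[2]),r.fun.round(1))
tabs=np.array([ray(c,u,34,p)[:2] for u in [(189.2,227.7),(204.8,237),(222.8,236.2)]]+[ray(c,C(241,256),31,p)[:2]])
k=least_squares(lambda q:np.hypot(*(tabs-q).T)-45,[690,-125]); print('knob',k.x,k.fun, np.degrees(np.arctan2(*(tabs-k.x).T[::-1])))
a=r.x[2];Rm=np.array([[np.cos(a),-np.sin(a)],[np.sin(a),np.cos(a)]])
print('knob local',Rm.T@(k.x-r.x[:2]))
for n,uv,z in [('hinge',C(740,132),65),('post',C(247,189),108),('knobaxis',C(130,237),70),('tip',C(183,266),70),('block',(320.6,209.9),44)]:
    w=ray(c,uv,z,p)[:2]; print(n,w.round(1),'local',(Rm.T@(w-r.x[:2])).round(1))
print('dish',ray(c,(465,147),10,p))
c,p=load('w_bo')
for n,uv in [('pur',(273,187)),('red',(325,197)),('teal',(234,257))]: print(n,ray(c,uv,72,p).round(1))
```

```text
shaker [6.74490362e+02 2.99217463e+01 5.97994037e-02] yaw 3.426253451072594 [-2.1 -3.2 -1.3  3.9  0.6  2.8  2.8 -3.5]
knob [ 684.80550341 -125.52626027] [ 0.04996608 -0.13767288  0.14576747 -0.06211786] [-53.48147406 -15.86093144  22.50196319  59.0224055 ]
knob local [   1.00654431 -155.78662249]
hinge [638.3 132. ] local [-30.  104.1]
post [650.3 -71.4] local [-30.2 -99.7]
knobaxis [ 684.  -128.5] local [   0.  -158.7]
tip [ 697.5 -106.5] local [  14.8 -137.5]
block [677.8  48. ] local [ 4.4 17.9]
dish [585.41350325 273.75708738  10.        ]
pur [ 421.6 -346.1   72. ]
red [ 436.1 -272.    72. ]
teal [ 531.7 -406.3   72. ]
```

```bash
cat >> h.py <<'E'
S=np.array([674.5,29.5]); YAW=np.radians(3.43)
RM=np.array([[np.cos(YAW),-np.sin(YAW)],[np.sin(YAW),np.cos(YAW)]])
def W(x,y): return S+RM@np.array([x,y],float)
H=W(-31,106)
def post(q):  # world xy of post, tangential closing angle (deg)
    t=YAW+np.radians(-90)+(q-1.05); return H+205*np.array([np.cos(t),np.sin(t)]), np.degrees(t)+90
def P(xy,z): return [xy[0],xy[1],z]
def swing(q0,q1,n=10,z=72,v=80,flip=0):
    for q in np.linspace(q0,q1,n+1)[1:]:
        xy,a=post(q); arm.move_straight(P(xy,z),v=v,ori=down(a+flip))
def ft(): return arm.read_ft_force().round(1), round(arm.read_grip_force(),1), round(arm.read_opening(),3)
E
python3 - <<'E'
from h import *
for f in(0,180):
    for q in (1.05,.5,0.1):
        xy,a=post(q); print(f,q,xy.round(),a,kinematics.inverse_kinematics(P(xy,72),down(a+f)))
E
```

```text
0 1.05 [649. -71.] 3.430000000000007 [-1.66412207e+01  2.98211684e+01  8.62173335e+01 -2.54444375e-14
  6.39614981e+01 -2.00712207e+01]
0 0.5 [541. -47.] -28.082678732195276 [-1.75454786e+01  1.78166134e+01  1.03387107e+02 -2.54444375e-14
  5.87962795e+01  1.05372001e+01]
0 0.1 [478.   4.] -51.00099053742821 [-1.37364801e+01  1.04667634e+01  1.12754732e+02 -2.54444375e-14
  5.67785048e+01  3.72645105e+01]
180 1.05 [649. -71.] 3.430000000000007 [-1.66412207e+01  2.98211684e+01  8.62173335e+01 -2.54444375e-14
  6.39614981e+01  1.59928779e+02]
180 0.5 [541. -47.] -28.082678732195276 [-1.75454786e+01  1.78166134e+01  1.03387107e+02 -2.54444375e-14
  5.87962795e+01 -1.69462800e+02]
180 0.1 [478.   4.] -51.00099053742821 [-1.37364801e+01  1.04667634e+01  1.12754732e+02 -2.54444375e-14
  5.67785048e+01 -1.42735490e+02]
```

Run:
```python
from h import *
xy,a=post(1.05)
arm.set_gripper(.5,30)
arm.move_ptp(P(xy,170),down(a)); arm.move_straight(P(xy,72),v=100)
arm.set_gripper(0); print(ft())
swing(1.05,0.05); print(ft(),arm.read_position(),post(.05))
arm.set_gripper(.5); arm.move_straight(P(post(.05)[0],170))
w,p=look(610,30,300,'w_open'); print(arm.read_time())
c=w
for b in blobs(c,(8,150,120),(22,255,255),amin=200)[:1]:
    cs=max(cv2.findContours(b[3].astype(np.uint8),0,2)[0],key=cv2.contourArea)
    print('block',b[:3],ray(c,b[1],45,p).round(1), RM.T@(ray(c,b[1],45,p)[:2]-S), cv2.minAreaRect(cs))
for b in blobs(c,(172,150,60),(6,255,255),amin=60)[:4]: print('red',b[:3],ray(c,b[1],90,p).round(1))
arm.move_j([52,10,92,0,77,-12]) if 0 else None
```

```text
(array([0.1, 0.3, 2.7]), 29.2, 0.154)
(array([-0.9,  0.1,  7.3]), 29.9, 0.15) [472.02921355  12.66448138  72.65269802] (array([471.64789726,  12.5712547 ]), np.float64(-53.865779513082344))
16.2667
block (574, array([291.5, 221. ]), [274, 211, 35, 21]) [677.4  47.9  45. ] [ 4.02664632 18.2071763 ] ((291.53240966796875, 221.0255889892578), (17.23408317565918, 33.88396072387695), 83.2901611328125)
red (590, array([46.3, 41.7]), [28, 26, 37, 30]) [ 456.6 -218.9   90. ]
red (213, array([263. ,  60.7]), [256, 51, 14, 21]) [474.7  11.9  90. ]
```

View pics/w_open.png

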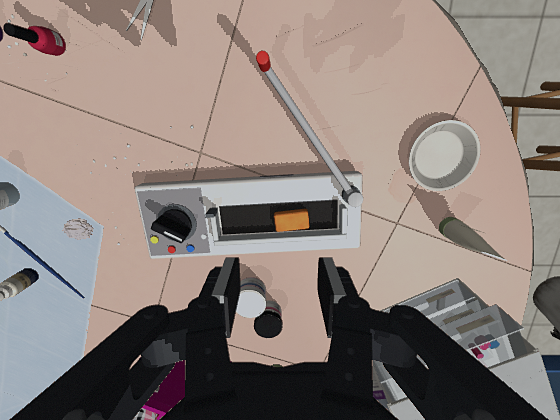

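The arm is open with its post at (263,61). The block is at (291,221), rotated about 3° from the lane, and the dish rim is centred near (445,153). Next I pick up the block.

Run:
```python
from h import *
c,p=load('w_open'); d=ray(c,(444.5,153.5),18,p); print('dish',d)
b=[677.4,47.9]
arm.set_gripper(.85,30)
arm.move_ptp(P(b,150),down(96)); arm.move_straight(P(b,60),v=120); arm.move_straight(P(b,33),v=40)
print(ft()); arm.set_gripper(0); print(ft(), arm.read_position())
arm.move_straight(P(b,150),v=150); print(ft())
w,p=look(d[0]-40,d[1]-10,200,'w_dish'); print(arm.read_time(),ft())
t=cams.capture('top'); save(t,'top1')
cv2.imwrite('pics/top1c.png',cv2.resize(t['frame'][110:230,100:340,::-1],None,fx=3,fy=3))
```

```text
dish [583.58944666 268.42037098  18.        ]
(array([ 0.1,  0.7, -0.2]), 0.0, 0.851)
(array([ 0. , -0.5,  3.2]), 32.2, 0.577) [677.91592919  47.86750299  33.6400928 ]
(array([-0.6,  0.3, -0.3]), 31.9, 0.577)
21.8083 (array([ 0.6, -1.3, -0.5]), 31.9, 0.575)
```

View pics/w_dish.png

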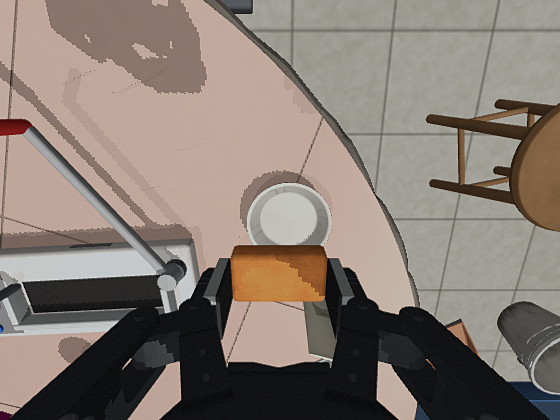

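The block is held. The dish rim spans u 247–331 with its top edge at v 182, so its centre is near (289,218).

Run:
```python
from h import *
c,p=load('w_dish')
e=[ray(c,q,18,p) for q in [(289,182),(247,218),(331,218)]]; print(e)
d=np.array([(e[0][0]+51+(e[1][0]+e[2][0])/2)/2,(e[1][1]+e[2][1])/2]); print(d)
arm.move_ptp(P(d,90),down(90)); arm.move_straight(P(d,14),v=80); print(ft())
arm.set_gripper(.70); arm.move_straight(P(d,150),v=100)
look(d[0]-80,d[1]-10,200,'w_dish2'); c,p=load('w_dish2')
for b in blobs(c,(8,150,120),(22,255,255),amin=200)[:1]: print('block',b[:3],ray(c,b[1],16,p))
```

```text
[array([536.61294648, 268.60089103,  18.        ]), array([580.04747768, 219.38594903,  18.        ]), array([580.1142391 , 318.81404915,  18.        ])]
[583.84690244 269.09999909]
(array([ 0.2,  0.4, -0.7]), 31.9, 0.576)
block (779, array([286.8, 251.4]), [267, 242, 40, 20]) [584.48576465 268.03090954  16.        ]
```

View pics/w_dish2.png

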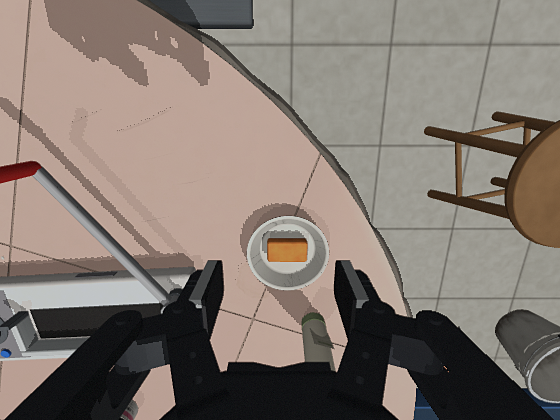

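The block lies flat inside the dish. Now close looks at the three bottles, shown as one montage.

Run:
```python
from h import *
m=[]
arm.set_gripper(.45)
for n,b in [('r',(436,-272)),('p',(421,-346)),('t',(532,-406))]:
    c,p=look(b[0]-55,b[1],200,'b_'+n)
    m.append(c['frame'][90:240,215:345,::-1])
print(arm.read_time())
cv2.imwrite('pics/mont.png',cv2.resize(np.hstack(m),None,fx=2,fy=2,interpolation=cv2.INTER_CUBIC))
```

```text
30.8167
```

View pics/mont.png

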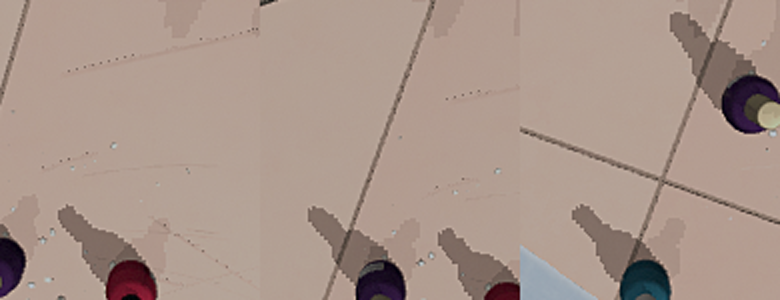

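I cropped too high, so I'll recrop the same saved frames lower.

Run:
```python
from h import *
m=[load('b_'+n)[0]['frame'][205:305,240:320,::-1] for n in 'rpt']
cv2.imwrite('pics/mont2.png',cv2.resize(np.hstack(m),None,fx=3,fy=3,interpolation=cv2.INTER_CUBIC))
```

```text
(no output)
```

View pics/mont2.png

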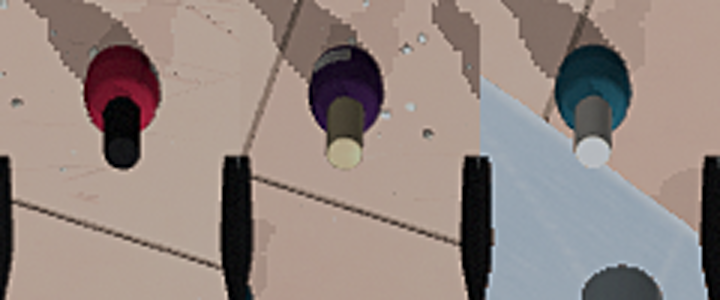

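Cap tops in the montage are at red (122,152), purple (344,153) and teal (593,152). I'll convert these to positions and move the red bottle first as a check.

```bash
cat >> h.py <<'E'
def bottle(n,u,v,ly,lx=3):
    c,p=load('b_'+n); b=ray(c,(240+u/3-.3,205+v/3-.3),72,p)[:2]
    A=down(np.degrees(YAW)); A0=A
    arm.set_gripper(.5,25); arm.move_ptp(P(b,150),A); arm.move_straight(P(b,80),v=150); arm.move_straight(P(b,46),v=60)
    f0=ft(); arm.set_gripper(0); print(n,b.round(1),f0,ft())
    arm.move_straight(P(b,200),v=150); f1=ft()
    t=W(lx,ly); arm.move_ptp(P(t,200),A); arm.move_straight(P(t,110),v=150); arm.move_straight(P(t,77.5),v=30)
    print(f1,ft(),arm.read_position().round(1))
    arm.set_gripper(.45); arm.hold(.2); arm.move_straight(P(t,120),v=50); arm.move_straight(P(t,200),v=200)
    print(arm.read_time())
E
python3 - <<'E'
from h import *
bottle('r',122,152,50)
look(600,30,260,'w_b1')
E
```

```text
r [ 439. -271.] (array([0.9, 0.1, 0.6]), 0.0, 0.502) (array([-0.5,  0. ,  1.4]), 24.7, 0.142)
(array([-1.1,  0.1, -1.7]), 24.6, 0.139) (array([-0.5,  0.4, -1.2]), 24.6, 0.142) [674.7  79.6  77.8]
41.0333
```

View pics/w_b1.png

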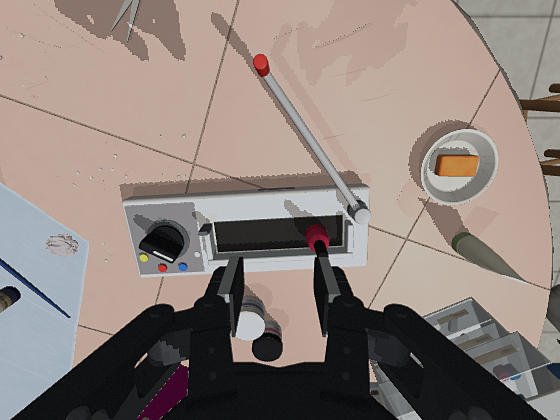

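The red bottle stands upright in the lane at (317,237), and the block is still in the dish. Now the other two.

Run:
```python
from h import *
bottle('p',104,153,0)
bottle('t',113,152,-50)
c,p=look(600,30,260,'w_b3')
cv2.imwrite('pics/w_b3c.png',cv2.resize(c['frame'][110:290,100:520,::-1],None,fx=1.9,fy=1.9))
t=cams.capture('top'); save(t,'top3')
```

```text
p [ 424.6 -350.8] (array([-0. , -0.3, -0.4]), 0.0, 0.499) (array([0.4, 0.3, 0.7]), 24.9, 0.142)
(array([-0.1, -0.2, -1.1]), 24.9, 0.139) (array([ 0.9,  0.2, -0.7]), 24.9, 0.146) [677.7  29.7  77.8]
53.3917
t [ 534.7 -408.4] (array([-0.2,  0.7,  0.6]), 0.0, 0.499) (array([-1. ,  0.2,  1.5]), 24.9, 0.137)
(array([-0.3,  0.9, -1.3]), 24.9, 0.138) (array([ 0.2, -0.1,  0.4]), 24.9, 0.144) [680.7 -20.3  77.8]
63.8333
```

View pics/w_b3c.png

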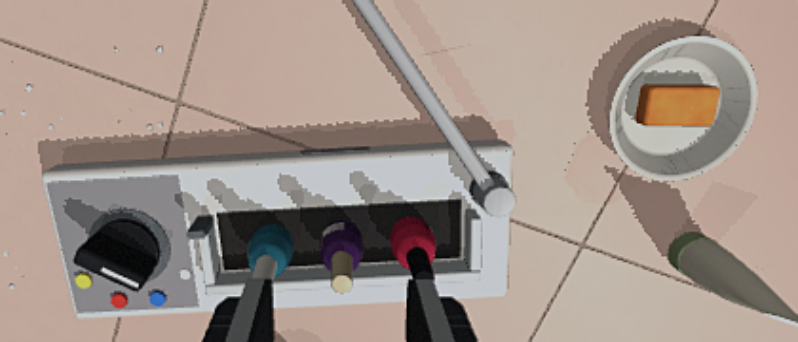

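All three bottles stand in the lane and the block is in the dish. I'll check purple's position from its cap top at crop (342,284), then swing the arm home.

Run:
```python
from h import *
c,p=load('w_b3'); x=RM.T@(ray(c,(100+342/1.9,110+284/1.9),102,p)[:2]-S); print('purple local',x)
assert abs(x[0]-2)<7
q=.05; xy,a=post(q)
arm.set_gripper(.5,30)
arm.move_ptp(P(xy,170),down(a)); arm.move_straight(P(xy,72),v=100)
arm.set_gripper(0); print(ft())
swing(q,1.05,12); arm.hold(.3); print(ft(),arm.read_position())
arm.set_gripper(.4); arm.hold(.3); arm.move_straight(P(post(1.05)[0],170),v=100)
c,p=look(600,-20,270,'w_home'); print(arm.read_time())
for b in blobs(c,(172,150,60),(6,255,255),amin=20)[:4]: print('red',b[:3],ray(c,b[1],90,p).round(1),post(1.05)[0])
cv2.imwrite('pics/w_homec.png',cv2.resize(c['frame'][130:310,130:530,::-1],None,fx=2,fy=2))
```

```text
purple local [4.00920515 0.78806036]
(array([-0.2, -0.6,  2. ]), 29.3, 0.152)
(array([ 0.8, -3.8,  7. ]), 30.1, 0.152) [649.14978218 -71.41762383  72.52703539]
77.675
red (404, array([351.6, 233. ]), [341, 222, 25, 27]) [654.7  66.4  90. ] [649.47860743 -71.17735552]
red (263, array([236.9, 228.2]), [229, 215, 16, 26]) [648.4 -70.7  90. ] [649.47860743 -71.17735552]
red (45, array([198.7, 264.4]), [195, 261, 8, 8]) [ 696.9 -120.4   90. ] [649.47860743 -71.17735552]
```

View pics/w_homec.png

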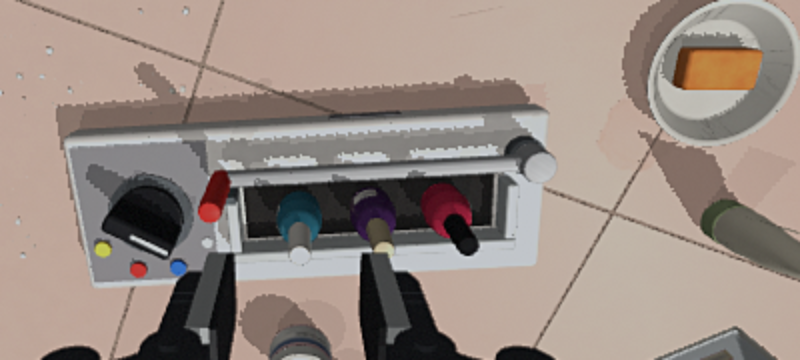

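The arm is home, with its post at (648,-71), the bottles are upright behind it and the dish is fine. The selector is last.

Run:
```python
from h import *
k=np.array([684.6,-126.0])
arm.set_gripper(.5,40)
arm.move_ptp(P(k,170),down(-31)); arm.move_straight(P(k,90),v=150); arm.move_straight(P(k,47),v=60)
print(ft()); arm.set_gripper(0); print(ft())
for a in np.linspace(-31,-31-77,9)[1:]: arm.move_straight(P(k,47),v=40,ori=down(a))
arm.hold(.3); print(ft(),arm.read_torque(),arm.read_position(),arm.read_time())
arm.set_gripper(.5); arm.hold(.3); arm.move_straight(P(k,170),v=100)
c,p=look(590,-60,260,'w_sel'); print(arm.read_time())
cv2.imwrite('pics/w_selc.png',cv2.resize(c['frame'][120:320,160:560,::-1],None,fx=2,fy=2))
```

```text
(array([-0.1, -0.7, -0.4]), 0.0, 0.495)
(array([-4.8,  3. ,  5.2]), 40.4, 0.156)
(array([-5.7,  4.7,  6.7]), 40.6, 0.157) [ 0.74903539  0.94689889 -0.01094008] [ 683.75470777 -124.61544947   47.75131162] 84.4083
89.7917
```

View pics/w_selc.png

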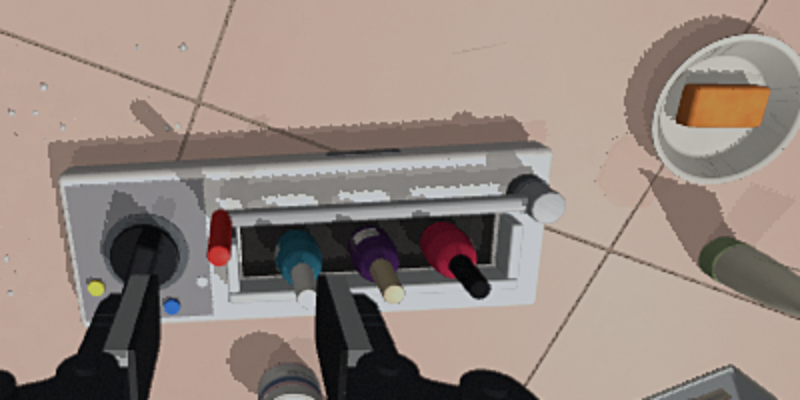

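The pointer has turned to the red side but a finger hides it. I've used all 14 views, so I'll check the pointer line numerically from a clear viewpoint.

Run:
```python
from h import *
c,p=look(545,-125,260,'w_sel2')
k=np.array([684.8,-125.5])
K=np.array(c['camera_matrix'])
for n,lo,hi in [('red',(172,130,60),(6,255,255)),('yel',(24,90,80),(36,255,255)),('blue',(100,100,60),(125,255,255))]:
    for b in blobs(c,lo,hi,amin=25):
        X=ray(c,b[1],34,p)[:2]
        if 35<np.hypot(*(X-k))<58: print(n,b[0],X.round(1),np.degrees(np.arctan2(*(X-k)[::-1])).round(1))
for b in blobs(c,(0,0,150),(179,60,255),amin=12):
    X=ray(c,b[1],70,p)[:2]
    if np.hypot(*(X-k))<30 and b[0]<400:
        ys,xs=np.nonzero(b[3]); q=np.array([ray(c,u,70,p)[:2] for u in zip(xs,ys)]); d=np.linalg.svd(q-q.mean(0))[2][0]
        print('white',b[:3],X.round(1),'dir',np.degrees(np.arctan2(d[1],d[0])))
```

```text
red 56 [664.2 -71.7] 111.0
yel 46 [ 711.4 -162. ] -53.9
blue 46 [ 726.2 -108.7] 22.0
white (38, array([276.1, 295.3]), [273, 288, 8, 16]) [ 694.  -128.4] dir -17.992439027098342
```

```bash
python3 -c "
from h import *
print(arm.finish_job())"
```

```text
the job is handed in; nothing more can be done
None
```

The job is handed in: the block is in the dish, all three bottles present (red, purple and teal; no pink) stand in the lane, the arm is home and the selector is at the red tab, measured about 2° off; no verdict came back.

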